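# Make up the lid-lock repair kit

## Task

Make up the repair kit: lay the short lid-lock, the short screwdriver and the short spanner into the kit tray, each flat and fully down in the foam pocket cut for it, the screwdriver's handle in the wide part of its pocket and its blade along the narrow slot. Leave the long lid-lock, the long screwdriver and the long spanner lying where they are.

Things in the scene. Friction and masses are not known exactly. Their poses are not given: they have to be found in the camera images.
- latch_d_centre (a point): The short lid-lock: a black moulded bar with a cast grey plate, 37 wide x 131 long mm, body 26 mm high (a motor at one end reaches 42), 0.13 kg, lying loose on the bench. This point is the middle of its length and width, 13 mm above its underside; y along its length, z up; grip it across the width (x) here. The lid-locks on cables far to the right are part of the room.
- driver_e_centre (a point): The short screwdriver, black and yellow handle, 146 mm long, 0.09 kg, lying loose on the bench; it does not roll. This point is the handle's centre, 14.5 mm above its underside (handle 30 wide, 75 long, 29 high). y points from blade to butt, z up; blade tip 104 mm towards -y, butt 38 mm towards +y. Grip across the handle (x). The drivers along the far edge of the bench are part of the room.
- spanner_b_centre (a point): The short spanner: bright combination spanner, 140 mm long, 19 mm wide at the heads, 9 mm thick, 0.11 kg, lying loose on the bench; for gripping count it as a flat bar 20 mm wide all along. This point is the middle of its length, 4.5 mm above its underside; y along its length, z up; grip it across the shank (x) here.
- latch_b_centre (a point): The long lid-lock, which stays where it is: same look as the short one, but 45 wide x 206 long x 42 mm high, loose. This point is the middle of its length and width, 17 mm above its underside; y along its length.
- driver_b_centre (a point): The long screwdriver, which stays where it is: same black and yellow handle as the short one, but 226 mm long over all, handle 32 mm wide and 31 mm high, loose. This point is the centre of the handle, 15.5 mm above the underside; y from the blade to the butt.
- spanner_a_centre (a point): The long spanner, which stays where it is: same look as the short one, but 169 mm long, 25 mm wide, 9 mm thick, loose. This point is the middle of its length, 4.5 mm above its underside; y along its length.
- kit_tray: Shallow grey plastic tray 286 x 194 mm, rim 22 mm high, fixed. Holds three foam inserts side by side, each 92 x 184 mm, in changing order: dark foam, top 17 mm above the bench, light grey pocket floors 9 mm above the bench; across each pocket at the grip a finger notch as deep as the pocket, 84 mm wide, 40 mm along the tool. Origin: centre of underside; x across the inserts, y along them, z up.
- latch_insert_pocket (a point): Foam insert with the pocket for the short lid-lock: a wide straight pocket 148 mm long, 54 mm wide, 8 mm deep. This point is the middle of the pocket, on its floor; y along the pocket, z up. The lid-lock may lie either way round.
- driver_insert_pocket (a point): Foam insert with the pocket for the short screwdriver, 8 mm deep. This point is the middle of the handle's part (92 long, 46 mm wide), on the floor; a blade slot 24 mm wide runs on towards -y and ends 120 mm from this point. y points from the blade slot to the handle's part, z up: the screwdriver's y lies along this y, its handle centre over this point.
- spanner_insert_pocket (a point): Foam insert with the pocket for the short spanner: a narrow straight pocket 156 mm long, 35 mm wide, 8 mm deep. This point is the middle of the pocket, on its floor; y along the pocket, z up. The spanner may lie either way round.
There are look-alikes about, which are no part of the job. What is shaped like the part that bears driver_e_centre but orange or pink is not meant.

How it is judged (in metres and radians):
At the end, for the whole second after the job is handed in: The three short tools lie flat on the floors of their own pockets: point within 12 mm across and 14 mm along of the pocket's point, -4 to +5 mm of seated height, tilt under 0.12 rad, within 0.2 rad of the pocket's line, the screwdriver's blade on its slot's side, all released and at rest (x of latch_d_centre in the frame of latch_insert_pocket between -0.012 and 0.012 m and y of latch_d_centre in the frame of latch_insert_pocket between -0.014 and 0.014 m and z of latch_d_centre in the frame of latch_insert_pocket between 0.009 and 0.018 m and angle between each of latch_d_centre, driver_e_centre, spanner_b_centre's own z axis and vertical below 0.12 rad and angle between the y axis of latch_d_centre and the y axis of latch_insert_pocket, either way round below 0.2 rad and x of driver_e_centre in the frame of driver_insert_pocket between -0.012 and 0.012 m and y of driver_e_centre in the frame of driver_insert_pocket between -0.014 and 0.014 m and z of driver_e_centre in the frame of driver_insert_pocket between 0.0105 and 0.0195 m and angle between the y axis of driver_e_centre and the y axis of driver_insert_pocket, either way round below 0.2 rad and x of spanner_b_centre in the frame of spanner_insert_pocket between -0.012 and 0.012 m and y of spanner_b_centre in the frame of spanner_insert_pocket between -0.014 and 0.014 m and z of spanner_b_centre in the frame of spanner_insert_pocket between 0.0005 and 0.0095 m and angle between the y axis of spanner_b_centre and the y axis of spanner_insert_pocket, either way round below 0.2 rad and y of kit_tray in the frame of driver_e_centre below 0 m and linear speed of each of latch_d, driver_e, spanner_b below 0.02 m/s); the robot touches nothing.
It fails at once if the long lid-lock is moved more than 25 mm (distance of latch_b_centre from where it was at the start of the episode above 0.025 m).
It fails at once if the long screwdriver is moved more than 25 mm (distance of driver_b_centre from where it was at the start of the episode above 0.025 m).
It fails at once if the long spanner is moved more than 25 mm (distance of spanner_a_centre from where it was at the start of the episode above 0.025 m).
It also fails if it takes over 112 s, if anything falls off the work surface, if the arm or the gripper's body presses on something with over 40 N, if the wrist force passes 120 N, or if a joint passes its speed limit or range.

## Robot

A 6-joint arm with a two-finger parallel gripper is mounted at the origin on a cart in front of the work surface, level with it; the furniture and walls round the work are solid. World frame = base frame: x ahead of the robot, y to its left, z up, the work surface at z = 0. Lengths are in m, angles in degrees, forces in N, time in s.
With the tool pointing down it reaches from about 0.4 to 0.825 m from the base axis. Payload 7 kg.
Tool frame: the origin (TCP) lies between the finger pads; the fingertips stand 19 mm ahead of it and the grasp point (between the pads) is the TCP; z points along the fingers, y is the line along which they close (so a half turn about z gives the same grasp; the last joint's range is limited). The gripper opens to 88 mm and grips with 3 to 60 N. Pads are 19 mm wide; open, the fingers measure 130 mm over their backs; the gripper's body (78 mm by 193 mm) begins 47 mm behind the grasp point.
Start: joints at [-60.04, 20.546, 0.682, 0, -70.136, -16.507], TCP at [0.157, -0.656, 0.208] pointing down, gripper open.
Joint ranges: [-176.03, 176.03], [-82.01, 121.73], [-58.28, 71.71], [-173.87, 95.51], [-174.79, -0.11], [-173.66, 173.66]. Speed limits (degrees/s): [136.94, 136.94, 172.46, 180, 180, 180].

## Interface

Orientations are given as [roll, pitch, yaw] about the fixed x, y, z axes, in that order (R = Rz(yaw) Ry(pitch) Rx(roll)).
In Python, from plant import get_obs, snapshot, close_job, spot_in, spot_point gives the robot as it stands.
- The arm moves only by the tool play_rows, never from a script. Its argument "plan" is a list of rows, each a list of 6 numbers: the shift along the tool's x, y, z in cm, then the turn, a rotation vector about the tool's x, y, z in degrees. A call has 1 to 20 rows; each row shifts and turns the commanded pose from where the row before left it, along the tool's axes as they then stand; what a row does not reach is not made up. A row lasts 1/12 s, in which the tool goes at most 41.7 mm and 7.16 degrees, less where a joint would pass 70% of its speed; a pose out of reach is approached as far as the arm can. A call is refused whole if a number of a shift passes 4.17 or a number of a turn 7.16, either way. A call with a gripper value outside its range is refused whole. "grip" is the finger opening in cm, from 0 to 8.76, set as the call begins (left out, the last holds). The fingers move at their own pace and stop on an object; the grip force is fixed at half the most. Time passes only in rows, so rows that do not move let the fingers close. It gives the time, the measured TCP pose, the force, the opening and the grip force at its end, in the units of the state.
- get_obs(): the state, without advancing time (a new reading comes with each control period).
- snapshot(name): name is "side" or "top" or "wrist"; returns a dict with "frame" (384x512x3 uint8, red, green, blue), "fx", "fy", "cx", "cy" (pixels), "position" and "attitude" of the camera in the world. Camera axes: x right, y down, z forward; pixel columns grow to the right and rows downward; lengths in m; the calibration is good to about 2 mm. A picture is of the moment at which its call begins. There is no depth.
- close_job(): hands the job in; it is judged then, once.
Trained networks look in the newest picture that a camera, given by its name, has taken for a name from the list of things; names that differ only in an ending like _2 or _b are one class to them, and where a whole thing is asked for, a point or a joint stands for the part that bears it (a point fixed in the world has none). Each returns a list of dicts, best first, with "score" (0 to 1); they miss things now and then, are a little off and sometimes report something else, mostly with a low value. They report only what shows in the picture. A call takes as long as a camera call. They do not tell look-alikes from the thing itself.
- spot_in(camera, thing): "position" ([x, y, z] in m, in world coordinates, good to about 4 mm: the middle of the surface that is visible of it).
- spot_point(camera, thing): "position" ([x, y, z] in m, in world coordinates, good to about 4 mm: a listed point, or the origin of a listed thing).
The state is a dict: "clock": time; "joint_pos": joint angles; "qvel": joint speeds; "tau": joint torques, N m; "tool_pos": TCP position; "orientation": TCP orientation; "force": force on the tool from outside, world axes, zero at the start; "moment": the same for the moment, N m; "opening": finger opening in m; "gripper_force": force on a finger pad.
Only numpy, scipy, OpenCV 4.12 (cv2) and the standard library are available. Lean on these libraries where they do the work, as an engineer would, in place of code of your own. Each camera call takes 0.05 s, during which the arm holds its last target. There are 200 camera calls.

## Working session

There is one attempt and no reset: what is moved stays moved. The work goes in short steps, Python scripts to look and compute and a tool call to move; the robot and the scene stay as the last step left them, time stands still between calls to the robot, and variables do not carry over. Pictures are saved under pics/ and viewed, at most 14 in all, crops included, and the job is handed in when it is done.

Besides the shell and the picture viewer there is one more tool, called after ">>>" as name(argument=value, ...) on one line, values as JSON. play_rows: Moves the arm, as the interface text tells. Its arguments: {"type":"object","properties":{"plan":{"type":"array","items":{"type":"array","items":{"type":"number"}}},"grip":{"type":"number"}},"required":["plan"]}

```bash
mkdir -p pics; ls
cat > h.py <<'E'
import numpy as np, cv2
from plant import *
def save(cam,name):
    s=snapshot(cam); cv2.imwrite(f'pics/{name}.png',s['frame'][:,:,::-1]); return s
def att(s):
    from scipy.spatial.transform import Rotation as R
    a=np.array(s['attitude'])
    if a.shape==(3,3): return a
    return (R.from_quat(a) if a.size==4 else R.from_euler('xyz',a,degrees=True)).as_matrix()
def ray(s,u,v,z):
    d=att(s)@np.array([(u-s['cx'])/s['fx'],(v-s['cy'])/s['fy'],1]); p=np.array(s['position']); return p+d*(z-p[2])/d[2]
def proj(s,P):
    q=att(s).T@(np.array(P)-s['position']); return [s['fx']*q[0]/q[2]+s['cx'],s['fy']*q[1]/q[2]+s['cy']]
names="latch_d_centre driver_e_centre spanner_b_centre kit_tray latch_insert_pocket driver_insert_pocket spanner_insert_pocket".split()
E
python3 - <<'E'
from h import *
ims=[]
for c in ['top','side']:
    s=save(c,c+'0'); print(c,s['position'],s['attitude'],s['fx'])
    for n in names:
        for r in spot_point(c,n): 
            p=np.array(r['position']);print(n,round(r['score'],2),p.round(3),np.round(proj(s,p)))
print(get_obs())
E
```

```text
pics
top [ 0.12048059 -0.17622845  2.20339763] [-169.85827033    0.26047538  -89.48555846] 462.6140349381391
latch_d_centre 0.71 [ 0.424 -0.13   0.013] [254. 216.]
driver_e_centre 0.65 [ 0.388 -0.265  0.012] [282. 223.]
driver_e_centre 0.57 [ 0.467 -0.58   0.017] [348. 207.]
driver_e_centre 0.2 [ 0.656 -0.108  0.003] [250. 169.]
spanner_b_centre 0.36 [ 0.652 -0.228  0.002] [275. 170.]
kit_tray 0.21 [0.513 0.359 0.01 ] [153. 197.]
latch_insert_pocket 0.84 [0.511 0.361 0.008] [153. 197.]
driver_insert_pocket 0.87 [0.44  0.188 0.011] [188. 212.]
spanner_insert_pocket 0.96 [0.498 0.27  0.008] [171. 200.]
side [ 0.21798544 -1.29501605  1.00204884] [-129.88090972    0.91482808  -16.43739975] 383.4005020773394
latch_d_centre 0.57 [ 0.426 -0.131  0.014] [233. 192.]
driver_e_centre 0.66 [ 0.472 -0.586  0.017] [280. 277.]
driver_e_centre 0.52 [ 0.38  -0.265  0.015] [230. 216.]
spanner_b_centre 0.52 [ 0.66  -0.232  0.004] [297. 198.]
kit_tray 0.55 [0.498 0.27  0.003] [229. 140.]
latch_insert_pocket 0.54 [0.514 0.359 0.01 ] [228. 129.]
spanner_insert_pocket 0.69 [0.496 0.273 0.011] [228. 138.]
{'clock': 0.8, 'joint_pos': array([-6.00387189e+01,  2.05452987e+01,  6.83660462e-01,  2.41043489e-04,
       -7.01353147e+01, -1.65087492e+01]), 'qvel': array([ 0.00665597, -0.02474131, -0.03718843, -0.07881117, -0.12370243,
        0.07153064]), 'tau': array([-2.51581487e-04, -5.82277751e+01,  2.93290043e+01,  7.00212479e+00,
        1.26844109e-02, -5.03918102e-06]), 'tool_pos': array([ 0.15703872, -0.65647678,  0.20818694]), 'orientation': array([-1.79997014e+02,  6.48524850e-04, -1.66547386e+02]), 'force': array([ 0.50732263, -0.21530126,  0.8816715 ]), 'moment': array([0.00393755, 0.00209437, 0.0011914 ]), 'gripper_force': 0.0, 'opening': 0.0875131424427116}
```

View pics/top0.png

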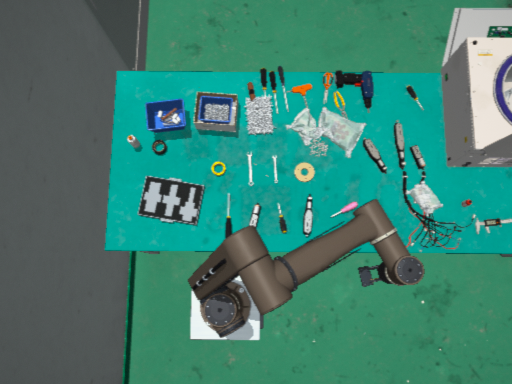

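View pics/side0.png

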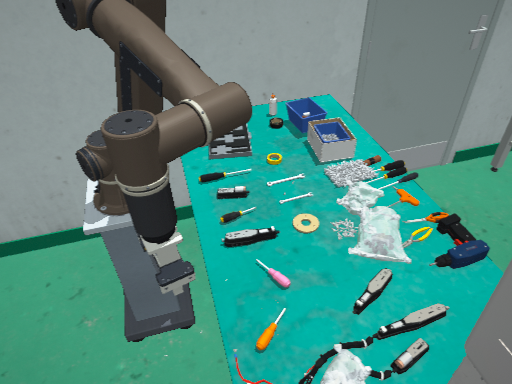

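Run:
```python
from h import *
s=save('top','top1'); im=s['frame'][140:245,135:325,::-1]
cv2.imwrite('pics/crop1.png',cv2.resize(im,None,fx=4.2,fy=4.2,interpolation=cv2.INTER_CUBIC))
for n in ['latch_b_centre','driver_b_centre','spanner_a_centre']:
    for c in ['top','side']:
        if c=='side': snapshot(c)
        print(n,c,[(round(r['score'],2),np.round(r['position'],3)) for r in spot_point(c,n)])
```

```text
latch_b_centre top [(0.58, array([ 0.424, -0.383,  0.014]))]
latch_b_centre side [(0.59, array([ 0.425, -0.388,  0.017])), (0.48, array([ 0.66 , -0.234,  0.   ])), (0.48, array([0.498, 0.276, 0.001]))]
driver_b_centre top [(0.57, array([ 0.366, -0.006,  0.016]))]
driver_b_centre side [(0.67, array([ 0.364, -0.011,  0.018]))]
spanner_a_centre top [(0.52, array([0.498, 0.27 , 0.006])), (0.38, array([ 0.66 , -0.107,  0.004]))]
spanner_a_centre side [(0.43, array([ 0.657, -0.111,  0.002]))]
```

View pics/crop1.png

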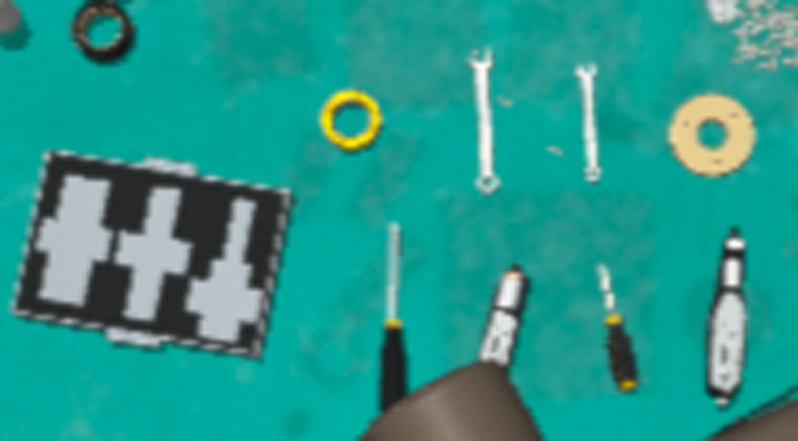

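>>> play_rows(plan=[[0,0,-1,0,0,6.75],[0,0,-2,0,0,6.7],[-2,2.8,-0.7,0,0,0],[-2,2.8,-0.7,0,0,0],[-2,2.8,-0.7,0,0,0],[-2,2.8,-0.7,0,0,0],[-2,2.8,-0.7,0,0,0],[-2,2.8,-0.7,0,0,0],[-2,2.8,-0.7,0,0,0],[-2,2.8,-0.7,0,0,0],[-2,2.8,-0.7,0,0,0],[-2,2.8,-0.7,0,0,0],[-2,2.8,-0.7,0,0,0],[-2,2.8,-0.7,0,0,0],[-2,2.8,-0.7,0,0,0],[-2,2.8,-0.7,0,0,0],[-2,2.8,0,0,0,0],[0,0,0,0,0,0],[0,0,0,0,0,0]], grip=8.7)

```text
clock: 2.88
tool_pos: [0.4579, -0.2349, 0.3362]
orientation: [180.0, 0.0, -179.8]
force: [-0.8, -0.4, -0.4]
opening: 0.087
gripper_force: 0.0
```

Run:
```python
from h import *
s=save('wrist','w0'); print(s['position'],s['attitude'],s['fx']);o=get_obs();print(o['clock'],o['tool_pos'],o['orientation'],o['joint_pos'].round(1))
for n in names:
    for r in spot_point('wrist',n): 
            p=np.array(r['position']);print(n,round(r['score'],2),p.round(3),np.round(proj(s,p)))
```

```text
[ 0.37838985 -0.2350337   0.51125271] [ 1.62982398e+02 -2.81379177e-02  9.01499778e+01] 285.8726345755811
2.9333 [ 0.45722069 -0.23582865  0.33615601] [-1.79998638e+02 -7.22101165e-03 -1.79890036e+02] [ -5.4   1.8  -6.6   0.  -81.6 -84.5]
latch_d_centre 0.68 [ 0.423 -0.132  0.014] [313. 129.]
driver_e_centre 0.75 [ 0.389 -0.266  0.012] [235. 108.]
driver_e_centre 0.56 [ 0.468 -0.582  0.014] [ 55. 155.]
spanner_b_centre 0.66 [ 0.657 -0.232  0.005] [255. 249.]
driver_insert_pocket 0.88 [0.446 0.184 0.01 ] [494. 143.]
```

View pics/w0.png

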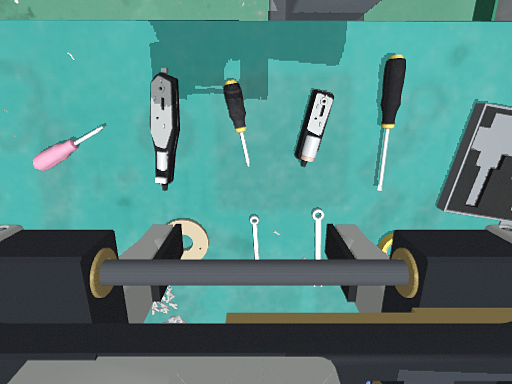

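Run:
```python
from h import *
def ang(a,b): d=a-b; return np.degrees(np.arctan2(d[1],d[0])).round(1),np.linalg.norm(d).round(3),((a+b)/2).round(4)
t=snapshot('top'); c=lambda u,v:(u/4.2+135,v/4.2+140)
print('spanner',ang(ray(t,*c(587,68),.009),ray(t,*c(593,180),.009)))
s=snapshot('wrist')
# refine spots repeatedly
for n in names[:3]:
    for k in range(1):
        print(n,[(round(r['score'],2),np.round(r['position'],4)) for r in spot_point('wrist',n)])
print('driver',ang(ray(s,248,165,.012),ray(s,232,82,.012)))
print('latch',ang(ray(s,303,163,.02),ray(s,322,90,.02)))
```

```text
spanner (np.float64(3.2), np.float64(0.134), array([ 0.6522, -0.2312,  0.009 ]))
latch_d_centre [(0.7, array([ 0.421 , -0.133 ,  0.0167]))]
driver_e_centre [(0.67, array([ 0.3875, -0.2662,  0.0108])), (0.62, array([ 0.4664, -0.5815,  0.014 ]))]
spanner_b_centre [(0.78, array([ 0.6569, -0.236 ,  0.003 ])), (0.52, array([ 0.423 , -0.1319,  0.0148])), (0.34, array([0.4451, 0.1853, 0.0073]))]
driver (np.float64(10.3), np.float64(0.141), array([ 0.4154, -0.2594,  0.012 ]))
latch (np.float64(-11.7), np.float64(0.123), array([ 0.4193, -0.138 ,  0.02  ]))
```

>>> play_rows(plan=[[0,0,0,0,0,-3.1],[-1.98,-0.06,2,0,0,0],[-1.98,-0.06,2,0,0,0],[-1.98,-0.06,2,0,0,0],[-1.98,-0.06,2,0,0,0],[-1.98,-0.06,2,0,0,0],[-1.98,-0.06,2,0,0,0],[-1.98,-0.06,2,0,0,0],[-1.98,-0.06,2,0,0,0],[-1.98,-0.06,2,0,0,0],[-1.98,-0.06,2,0,0,0],[0,0,0,0,0,0],[0,0,0,0,0,0]], grip=6)

```text
clock: 4.62
tool_pos: [0.6546, -0.2315, 0.1336]
orientation: [180.0, -0.2, -176.9]
force: [-1.0, -0.0, 0.7]
opening: 0.0599
gripper_force: 0.0
```

```bash
cat >> h.py <<'E'
def look(name,ns,cam='wrist'):
    s=save(cam,name); o=get_obs(); print(o['clock'],o['tool_pos'].round(4),o['orientation'].round(2),o['joint_pos'].round(0))
    for n in ns:
        for r in spot_point(cam,n):
            p=np.array(r['position']);print(n,round(r['score'],2),p.round(4),np.round(proj(s,p)))
    return s
E
python3 -c "
from h import *
look('w1',names[2:3]); s=snapshot('top');print([(round(r['score'],2),np.round(r['position'],4)) for r in spot_point('top','spanner_b_centre')])"
```

```text
4.6667 [ 0.6548 -0.2318  0.1354] [-1.8000e+02 -1.0000e-01 -1.7688e+02] [ -3.  25.  -2.   0. -63. -83.]
spanner_b_centre 0.7 [ 0.655  -0.2345  0.0016] [251. 177.]
[(0.47, array([ 6.530e-01, -2.275e-01, -1.000e-04])), (0.47, array([0.4984, 0.2708, 0.0075]))]
```

View pics/w1.png

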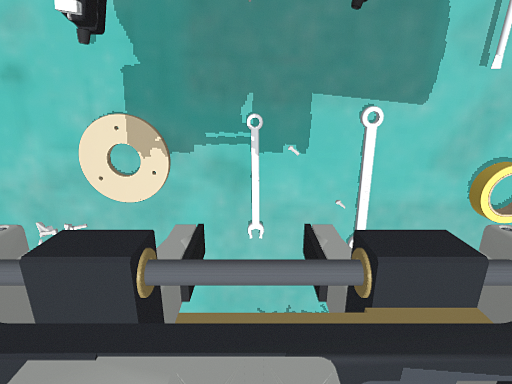

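Run:
```python
from h import *
s=snapshot('wrist'); a=ray(s,256,237,.007);b=ray(s,254.5,113,.007);d=a-b
print(np.degrees(np.arctan2(d[1],d[0])),np.linalg.norm(d),(a+b)/2)
o=get_obs();print(o['tool_pos'],o['orientation'])
```

```text
3.8311194691452797 0.1414422103532692 [ 0.6575938  -0.22979258  0.007     ]
[ 0.65513667 -0.23195795  0.13788006] [-1.79974536e+02  1.31135681e-01 -1.76903479e+02]
```

>>> play_rows(plan=[[-0.2,0.2,1.5,0,0,0],[0,0,2,0,0,0],[0,0,2,0,0,0],[0,0,2,0,0,0],[0,0,2,0,0,0],[0,0,1,0,0,0],[0,0,0.5,0,0,0],[0,0,0.5,0,0,0],[0,0,0,0,0,0],[0,0,0,0,0,0]])

```text
clock: 5.7
tool_pos: [0.6575, -0.2297, 0.0222]
orientation: [-180.0, 0.1, -176.9]
force: [-0.1, 0.5, -0.0]
opening: 0.0597
gripper_force: 0.0
```

>>> play_rows(plan=[[0,0,0,0,0,0],[0,0,0,0,0,0],[0,0,0,0,0,0],[0,0,0,0,0,0],[0,0,0,0,0,0],[0,0,0,0,0,0],[0,0,0,0,0,0],[0,0,0,0,0,0],[0,0,0,0,0,0],[0,0,0,0,0,0]], grip=0.5)

```text
clock: 6.53
tool_pos: [0.6569, -0.2296, 0.0211]
orientation: [180.0, -0.0, -176.9]
force: [-0.3, 0.5, 0.3]
opening: 0.0057
gripper_force: 0.0
```

```bash
python3 -c "
from h import *
s=look('w2',names[2:3])
t=snapshot('side');print([(round(r['score'],2),np.round(r['position'],4)) for r in spot_point('side','spanner_b_centre')]);u,v=map(int,proj(t,[.657,-.23,.03]));cv2.imwrite('pics/s2.png',cv2.resize(t['frame'][v-50:v+50,u-50:u+50,::-1],None,fx=4,fy=4))
im=np.hstack([cv2.imread('pics/w2.png'),np.zeros((384,280,3),np.uint8)]);im[:280,512:]=cv2.resize(cv2.imread('pics/s2.png'),(280,280));cv2.imwrite('pics/c2.png',im)"
```

```text
6.5833 [ 0.6569 -0.2296  0.0211] [ 180.     -0.   -176.89] [ -3.  31.  -8.   0. -50. -84.]
spanner_b_centre 0.88 [ 0.6564 -0.2326  0.0029] [249. 215.]
[(0.21, array([0.4992, 0.2723, 0.0026]))]
```

View pics/c2.png

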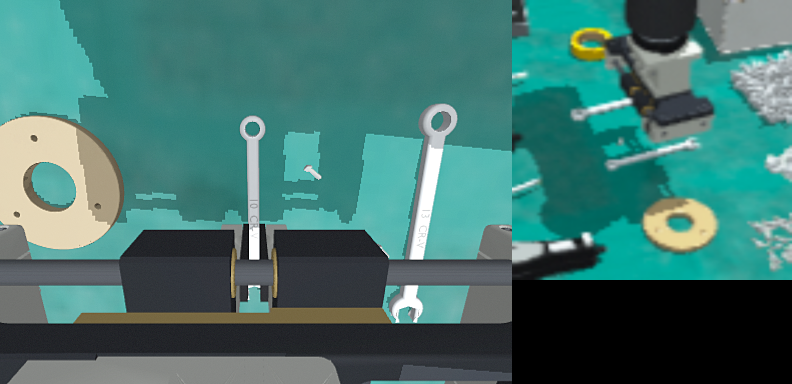

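>>> play_rows(plan=[[0,0,0,0,0,0],[0,0,0,0,0,0],[0,0,0,0,0,0],[0,0,0,0,0,0],[0,0,0,0,0,0],[0,0,0,0,0,0]], grip=0)

```text
clock: 7.23
tool_pos: [0.6569, -0.2296, 0.0212]
orientation: [-180.0, 0.0, -176.9]
force: [1.0, 0.4, -0.8]
opening: 0.0001
gripper_force: 0.0
```

>>> play_rows(plan=[[0,0,0,0,0,0],[0,0,0,0,0,0],[0,0,0,0,0,0],[0,0,0,0,0,0],[0,0,0,0,0,0],[0,0,0.15,0,0,0],[0,0,0,0,0,0],[0,0,0,0,0,0]], grip=4)

```text
clock: 7.9
tool_pos: [0.6568, -0.2296, 0.0195]
orientation: [180.0, -0.0, -176.9]
force: [-0.4, 0.4, -0.2]
opening: 0.0397
gripper_force: 0.0
```

```bash
python3 -c "
from h import *
s=look('w3',names[2:3])
cv2.imwrite('pics/c3.png',cv2.resize(s['frame'][180:340,150:350,::-1],None,fx=3.5,fy=3.5))"
```

```text
7.95 [ 0.6568 -0.2296  0.0195] [ 1.800e+02 -1.000e-02 -1.769e+02] [ -3.  31.  -8.  -0. -50. -84.]
spanner_b_centre 0.92 [ 0.6545 -0.2316  0.0043] [251. 214.]
```

View pics/c3.png

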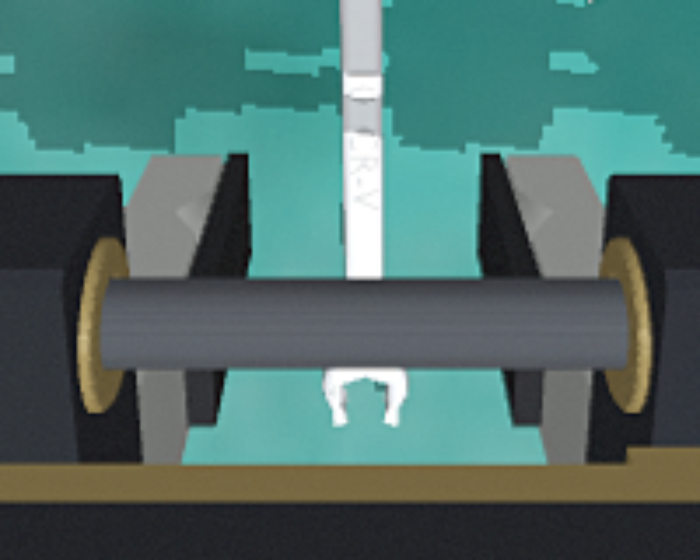

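>>> play_rows(plan=[[0,0,0,0,0,0],[0,0,0,0,0,0],[0,0,0,0,0,0],[0,0,0,0,0,0],[0,0,0,0,0,0],[0,0,0,0,0,0],[0,0,0,0,0,0]], grip=0)

```text
clock: 8.58
tool_pos: [0.6569, -0.2296, 0.0197]
orientation: [-180.0, 0.0, -176.9]
force: [-0.4, 0.4, -0.7]
opening: 0.0015
gripper_force: 0.0
```

>>> play_rows(plan=[[0,0,0,0,0,0],[0,0,0,0,0,0],[0,0,0,0,0,0],[0,0,0,0,0,0],[0,0,0,0,0,0],[0,0,0.15,0,0,0],[0,0,0,0,0,0],[0,0,0,0,0,0]], grip=4)

```text
clock: 9.25
tool_pos: [0.6568, -0.2296, 0.018]
orientation: [180.0, -0.0, -176.9]
force: [0.2, 0.4, -0.2]
opening: 0.0393
gripper_force: 0.0
```

>>> play_rows(plan=[[0,0,0.1,0,0,0],[0,0,0,0,0,0],[0,0,0,0,0,0]])

```text
clock: 9.5
tool_pos: [0.6569, -0.2296, 0.0171]
orientation: [180.0, -0.0, -176.9]
force: [-0.5, -0.1, -0.5]
opening: 0.0401
gripper_force: 0.0
```

>>> play_rows(plan=[[0,0,0.1,0,0,0],[0,0,0,0,0,0],[0,0,0.1,0,0,0],[0,0,0,0,0,0],[0,0,0,0,0,0]])

```text
clock: 9.92
tool_pos: [0.6569, -0.2296, 0.015]
orientation: [180.0, -0.0, -176.9]
force: [-0.5, -0.2, 1.6]
opening: 0.0401
gripper_force: 0.0
```

>>> play_rows(plan=[[0,0,0.1,0,0,0],[0,0,0,0,0,0],[0,0,0,0,0,0]])

```text
clock: 10.17
tool_pos: [0.6569, -0.2296, 0.0141]
orientation: [180.0, -0.0, -176.9]
force: [0.1, -0.8, -0.8]
opening: 0.0399
gripper_force: 0.0
```

>>> play_rows(plan=[[0,0,0.1,0,0,0],[0,0,0,0,0,0],[0,0,0,0,0,0]])

```text
clock: 10.42
tool_pos: [0.6569, -0.2296, 0.0131]
orientation: [180.0, -0.0, -176.9]
force: [-0.3, -0.2, 0.2]
opening: 0.0403
gripper_force: 0.0
```

>>> play_rows(plan=[[0,0,0,0,0,0],[0,0,0,0,0,0],[0,0,0,0,0,0],[0,0,0,0,0,0],[0,0,0,0,0,0],[0,0,0,0,0,0],[0,0,0,0,0,0]], grip=0)

```text
clock: 11.0
tool_pos: [0.6569, -0.2296, 0.0131]
orientation: [180.0, -0.0, -176.9]
force: [0.0, -0.6, -0.8]
opening: 0.0018
gripper_force: 0.0
```

```bash
python3 -c "
from h import *
t=look('s4',[],'side');P=[[.657,-.23,0],[.657,-.23,.05],[.657,-.23,.0131],[.657,-.22,.0]];q=[proj(t,p) for p in P];print(np.round(q,1));u,v=map(int,q[0])
a=cv2.resize(t['frame'][v-35:v+25,u-35:u+25,::-1],(390,390),interpolation=cv2.INTER_CUBIC);print(u-35,v-35)
w=snapshot('wrist');b=cv2.resize(w['frame'][200:340,160:340,::-1],(400,311));im=np.zeros((390,790,3),np.uint8);im[:,:390]=a;im[:311,390:]=b;cv2.imwrite('pics/c4.png',im)
for x in (-.01,.01):
  for z in (.0,.01,.02,.05): print(x,z,np.round(proj(w,[.657+x,-.23,z])))
"
```

```text
11.05 [ 0.6569 -0.2296  0.0132] [ 180.     0.  -176.9] [ -3.  32.  -9.  -0. -50. -84.]
[[296.1 198.8]
 [296.6 189.1]
 [296.2 196.3]
 [295.2 197.2]]
261 163
-0.01 0.0 [254. 206.]
-0.01 0.01 [254. 211.]
-0.01 0.02 [254. 217.]
-0.01 0.05 [254. 238.]
0.01 0.0 [252. 232.]
0.01 0.01 [252. 238.]
0.01 0.02 [252. 245.]
0.01 0.05 [252. 271.]
```

View pics/c4.png

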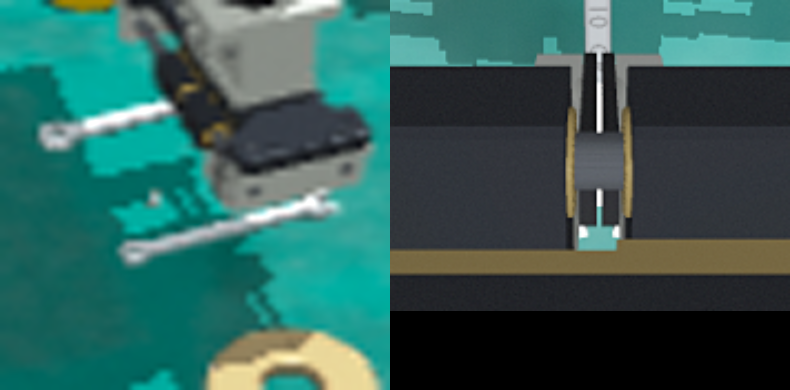

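The gripper closed over the spanner's top. In the wrist picture the fingertips (full-frame row about 224, 66 px apart at 40 mm) lie about 15 mm above the reported TCP, not 19 mm below it. The reported height is about 34 mm off, so I go lower step by step with a force check.

>>> play_rows(plan=[[0,0,0,0,0,0],[0,0,0,0,0,0],[0,0,0,0,0,0],[0,0,0,0,0,0],[0,0,0,0,0,0],[0,0,0.5,0,0,0],[0,0,0.5,0,0,0],[0,0,0.3,0,0,0],[0,0,0.3,0,0,0],[0,0,0,0,0,0],[0,0,0,0,0,0]], grip=4)

```text
clock: 12.02
tool_pos: [0.6567, -0.2296, -0.0032]
orientation: [180.0, -0.0, -176.9]
force: [0.5, 0.3, -0.2]
opening: 0.0401
gripper_force: 0.0
```

>>> play_rows(plan=[[0,0,0.2,0,0,0],[0,0,0,0,0,0],[0,0,0.2,0,0,0],[0,0,0,0,0,0],[0,0,0,0,0,0]])

```text
clock: 12.43
tool_pos: [0.6568, -0.2296, -0.0069]
orientation: [180.0, -0.0, -176.9]
force: [-0.4, -0.0, -0.6]
opening: 0.0403
gripper_force: 0.0
```

>>> play_rows(plan=[[0,0,0.1,0,0,0],[0,0,0,0,0,0],[0,0,0,0,0,0]])

```text
clock: 12.68
tool_pos: [0.6569, -0.2296, -0.0079]
orientation: [180.0, -0.0, -176.9]
force: [-0.8, 0.5, 0.7]
opening: 0.04
gripper_force: 0.0
```

>>> play_rows(plan=[[0,0,0.1,0,0,0],[0,0,0,0,0,0],[0,0,0,0,0,0]])

```text
clock: 12.93
tool_pos: [0.6568, -0.2296, -0.0089]
orientation: [180.0, -0.0, -176.9]
force: [-0.2, 0.6, -0.1]
opening: 0.0398
gripper_force: 0.0
```

>>> play_rows(plan=[[0,0,0.1,0,0,0],[0,0,0,0,0,0],[0,0,0,0,0,0]])

```text
clock: 13.18
tool_pos: [0.6569, -0.2296, -0.0099]
orientation: [180.0, -0.0, -176.9]
force: [-0.3, 0.7, -0.1]
opening: 0.04
gripper_force: 0.0
```

>>> play_rows(plan=[[0,0,0.1,0,0,0],[0,0,0,0,0,0],[0,0,0,0,0,0]])

```text
clock: 13.43
tool_pos: [0.6568, -0.2296, -0.0109]
orientation: [180.0, -0.0, -176.9]
force: [-0.4, 1.2, 0.1]
opening: 0.0402
gripper_force: 0.0
```

>>> play_rows(plan=[[0,0,0.1,0,0,0],[0,0,0,0,0,0],[0,0,0,0,0,0]])

```text
clock: 13.68
tool_pos: [0.6568, -0.2296, -0.0119]
orientation: [180.0, -0.0, -176.9]
force: [1.1, 0.7, 0.3]
opening: 0.0399
gripper_force: 0.0
```

>>> play_rows(plan=[[0,0,0.05,0,0,0],[0,0,0,0,0,0],[0,0,0,0,0,0]])

```text
clock: 13.93
tool_pos: [0.6569, -0.2296, -0.0124]
orientation: [180.0, -0.0, -176.9]
force: [-0.5, 1.3, 0.2]
opening: 0.0402
gripper_force: 0.0
```

Now try the grip here.

>>> play_rows(plan=[[0,0,0,0,0,0],[0,0,0,0,0,0],[0,0,0,0,0,0],[0,0,0,0,0,0],[0,0,0,0,0,0],[0,0,0,0,0,0]], grip=0.5)

```text
clock: 14.43
tool_pos: [0.6569, -0.2296, -0.0123]
orientation: [-180.0, 0.0, -176.9]
force: [-0.6, -0.7, 0.1]
opening: 0.0164
gripper_force: 30.0
```

>>> play_rows(plan=[[0,0,-1,0,0,0],[0,0,-2,0,0,0],[0,0,-3,0,0,6.8],[0,0,-4,0,0,6.8],[1.04,2.98,-4,0,0,0],[1.04,2.98,0,0,0,0],[1.04,2.98,0,0,0,0],[1.04,2.98,0,0,0,0],[1.04,2.98,0,0,0,0],[1.04,2.98,0,0,0,0],[1.04,2.98,0,0,0,0],[1.04,2.98,0,0,0,0],[1.04,2.98,0,0,0,0],[1.04,2.98,0,0,0,0],[1.04,2.98,0,0,0,0],[1.04,2.98,0,0,0,0],[1.04,2.98,0,0,0,0],[1.04,2.98,0,0,0,0],[1.04,2.98,0,0,0,0],[1.04,2.98,0,0,0,0]])

```text
clock: 16.1
tool_pos: [0.5805, 0.2653, 0.1212]
orientation: [180.0, 0.0, 169.5]
force: [0.4, 0.4, -0.7]
opening: 0.0161
gripper_force: 30.0
```

>>> play_rows(plan=[[0,0,0,0,0,0],[0,0,0,0,0,0],[0,0,0,0,0,0]])

```text
clock: 16.35
tool_pos: [0.5807, 0.2638, 0.1206]
orientation: [-180.0, -0.0, 169.5]
force: [0.0, 0.3, -1.2]
opening: 0.0164
gripper_force: 30.0
```

```bash
python3 -c "
from h import *
s=look('w5',names[2:]);print(s['position'],s['attitude'],get_obs()['opening'])"
```

```text
16.4 [0.5809 0.2632 0.1206] [-1.7999e+02 -1.0000e-02  1.6949e+02] [  42.   21.  -11.   -0.  -58. -142.]
spanner_b_centre 0.75 [0.5829 0.2592 0.1373] [247. 242.]
latch_insert_pocket 0.9 [0.5117 0.359  0.0108] [339.  96.]
driver_insert_pocket 0.83 [0.4465 0.1844 0.0104] [141.  58.]
spanner_insert_pocket 0.63 [0.4922 0.2698 0.0068] [243.  92.]
[0.50260432 0.27840692 0.29575485] [ 1.63005873e+02 -2.16818083e-02  7.95054789e+01] 0.01595721723835956
```

View pics/w5.png

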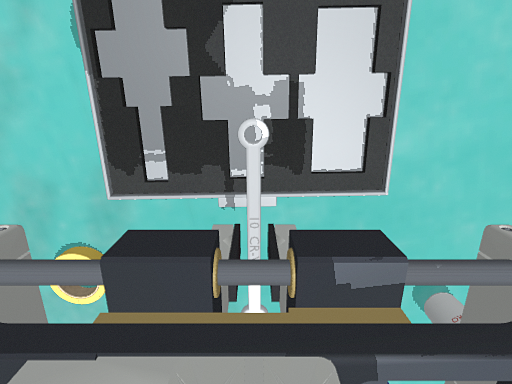

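Run:
```python
from h import *
s=snapshot('wrist')
P=lambda u,v,z=.009: ray(s,u,v,z)
ang=lambda a,b: np.degrees(np.arctan2(*(a-b)[[1,0]])).round(1)
a=P(108,198,.022);b=P(388,192,.022);print('rim',np.linalg.norm(a-b),ang(b,a)-90, (a+b)/2)
print('driver slot ends',ang(P(156,180,.009),P(142,20,.009)))
print('latch axis', ang(P(312,171,.017),P(317,8,.017)),ang(P(365,173,.017),P(377,10,.017)))
for n,uv in dict(sp=(244.5,97.5),la=(342,94),dr=(142,53)).items(): print(n,P(*uv).round(4))
m=(a+b)/2; th=np.radians(ang(b,a)-90); print('tray centre from rim',m-np.array([np.cos(th),np.sin(th),0])*.097)
```

```text
rim 0.2820811428474619 -9.299999999999997 [0.59021516 0.2553289  0.022     ]
driver slot ends -11.5
latch axis -8.9 -8.2
sp [0.4976 0.27   0.009 ]
la [0.5116 0.3618 0.009 ]
dr [0.4424 0.1853 0.009 ]
tray centre from rim [0.49449016 0.27100447 0.022     ]
```

>>> play_rows(plan=[[1.4,-0.11,0,0,0,-1],[1.4,-0.11,0,0,0,0],[1.4,-0.11,0,0,0,0],[1.4,-0.11,1,0,0,0],[1.4,-0.11,2,0,0,0],[1.4,-0.12,2,0,0,0],[0,0,2,0,0,0],[0,0,2,0,0,0],[0,0,1,0,0,0],[0,0,0.5,0,0,0],[0,0,0,0,0,0],[0,0,0,0,0,0]])

```text
clock: 17.7
tool_pos: [0.4977, 0.2715, 0.0159]
orientation: [180.0, 0.0, 170.5]
force: [-0.0, -0.5, -0.7]
opening: 0.0163
gripper_force: 30.0
```

```bash
python3 -c "
from h import *
s=look('w6',['spanner_b_centre']);cv2.imwrite('pics/c6.png',cv2.resize(s['frame'][0:330,80:430,::-1],None,fx=1.7,fy=1.7))"
```

```text
17.75 [0.4979 0.2717 0.0163] [1.7994e+02 5.0000e-02 1.7050e+02] [  48.   22.  -26.    0.  -42. -148.]
spanner_b_centre 0.71 [0.501  0.2699 0.0337] [252. 244.]
```

View pics/c6.png

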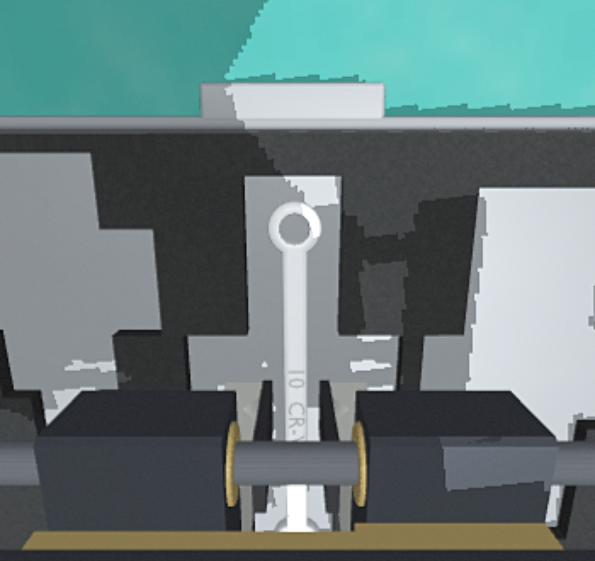

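Run:
```python
from h import *
s=snapshot('wrist')
print(ray(s,80+293/1.7,176/1.7,.009),ray(s,80+294/1.7,202/1.7,.033),get_obs()['tool_pos'])
```

```text
[0.42036892 0.28424258 0.009     ] [0.42806331 0.28332009 0.033     ] [0.49780618 0.27179183 0.01642633]
```

>>> play_rows(plan=[[0,0,0.5,0,0,0],[0,0,0.5,0,0,0],[0,0,0.5,0,0,0],[0,0,0.3,0,0,0],[0,0,0.1,0,0,0],[0,0,0,0,0,0],[0,0,0,0,0,0]])

```text
clock: 18.43
tool_pos: [0.4968, 0.2711, -0.0035]
orientation: [-180.0, -0.0, 170.5]
force: [-3.7, -0.7, 5.2]
opening: 0.0163
gripper_force: 30.0
```

>>> play_rows(plan=[[0,0,0,0,0,0],[0,0,0,0,0,0],[0,0,0,0,0,0],[0,0,0,0,0,0],[0,0,0,0,0,0]], grip=2.6)

```text
clock: 18.85
tool_pos: [0.4971, 0.2713, -0.0038]
orientation: [-180.0, -0.0, 170.5]
force: [0.3, -0.2, -0.2]
opening: 0.0259
gripper_force: 0.0
```

>>> play_rows(plan=[[0,0,-0.5,0,0,0],[0,0,-1,0,0,0],[0,0,-2,0,0,0],[0,0,-3,0,0,0],[0,0,-4,0,0,0],[-2,0,-2,0,0,0],[-2,0,0,0,0,0],[-2,0,0,0,0,0],[-2,0,0,0,0,0],[0,0,0,0,0,0],[0,0,0,0,0,0],[0,0,0,0,0,0]])

```text
clock: 19.85
tool_pos: [0.5757, 0.2579, 0.1217]
orientation: [180.0, -0.0, 170.5]
force: [-1.4, -0.7, -0.1]
opening: 0.0264
gripper_force: 0.0
```

```bash
python3 -c "
from h import *
s=look('w7',names[2:])"
```

```text
19.9 [0.5755 0.2581 0.1218] [ 1.800e+02 -1.000e-02  1.705e+02] [  42.   20.  -12.   -0.  -58. -141.]
spanner_b_centre 0.6 [0.4963 0.2671 0.0097] [249. 102.]
spanner_b_centre 0.23 [0.5102 0.3577 0.0093] [345. 100.]
latch_insert_pocket 0.64 [0.5131 0.3583 0.0101] [346. 103.]
driver_insert_pocket 0.89 [0.4432 0.1834 0.0066] [151.  58.]
driver_insert_pocket 0.68 [0.5144 0.3577 0.0115] [346. 105.]
spanner_insert_pocket 0.9 [0.4926 0.272  0.0077] [254.  97.]
```

View pics/w7.png

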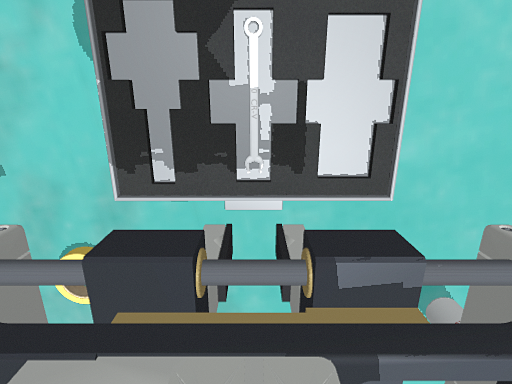

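>>> play_rows(plan=[[0,0,0,0,0,2.5],[0.45,-2.75,0,0,0,0],[0.45,-2.75,0,0,0,0],[0.45,-2.75,0,0,0,0],[0.45,-2.75,0,0,0,0],[0.45,-2.75,0,0,0,0],[0.45,-2.75,0,0,0,0],[0.45,-2.75,0,0,0,0],[0.45,-2.75,0,0,0,0],[0.45,-2.75,0,0,0,0],[0.45,-2.75,0,0,0,0],[0.45,-2.75,0,0,0,0],[0.45,-2.75,0,0,0,0],[0.45,-2.75,0,0,0,0],[0.45,-2.75,0,0,0,0],[0.45,-2.75,0,0,0,0],[0,0,0,0,0,0],[0,0,0,0,0,0],[0,0,0,0,0,0]], grip=6.6)

```text
clock: 21.73
tool_pos: [0.4245, -0.1312, 0.1216]
orientation: [180.0, 0.0, 168.0]
force: [-0.4, 0.6, -0.6]
opening: 0.0659
gripper_force: 0.0
```

```bash
python3 -c "
from h import *
s=look('w8',names[:2])"
```

```text
21.7833 [ 0.4246 -0.1309  0.1216] [1.7999e+02 3.0000e-02 1.6802e+02] [   8.    3.  -34.    0.  -53. -110.]
latch_d_centre 0.78 [ 0.4259 -0.1378  0.0121] [247. 185.]
driver_e_centre 0.89 [ 0.3875 -0.2641  0.0144] [118. 175.]
```

View pics/w8.png

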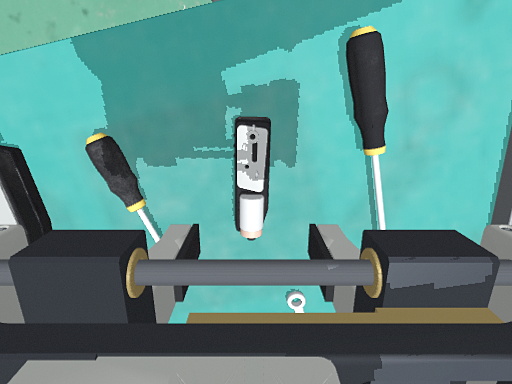

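Run:
```python
from h import *
s=snapshot('wrist')
a=ray(s,251,240,.018);b=ray(s,253,117,.026);d=a-b
print(np.degrees(np.arctan2(d[1],d[0])),np.linalg.norm(d),(a+b)/2,get_obs()['tool_pos'])
a=ray(s,139,207,.0145);b=ray(s,95,136,.0145);d=a-b
print('driver',np.degrees(np.arctan2(d[1],d[0])),np.linalg.norm(d),(a+b)/2)
```

```text
-12.965000246163068 0.1292858980646988 [ 0.42274263 -0.13172763  0.022     ] [ 0.42464513 -0.13059899  0.121375  ]
driver 12.916720590179665 0.08140477249109784 [ 0.38573052 -0.26282868  0.0145    ]
```

>>> play_rows(plan=[[0.2,-0.1,1,0,0,0],[0,0,2,0,0,0],[0,0,2,0,0,0],[0,0,2,0,0,0],[0,0,2,0,0,0],[0,0,2,0,0,0],[0,0,1,0,0,0],[0,0,0.35,0,0,0],[0,0,0,0,0,0],[0,0,0,0,0,0]])

```text
clock: 22.77
tool_pos: [0.4226, -0.1316, -0.0018]
orientation: [-180.0, 0.0, 168.1]
force: [-0.3, 0.1, 0.8]
opening: 0.0661
gripper_force: 0.0
```

>>> play_rows(plan=[[0,0,0,0,0,0],[0,0,0,0,0,0],[0,0,0,0,0,0],[0,0,0,0,0,0],[0,0,0,0,0,0],[0,0,0,0,0,0],[0,0,0,0,0,0]], grip=1)

```text
clock: 23.35
tool_pos: [0.4222, -0.1319, -0.0019]
orientation: [180.0, 0.0, 168.0]
force: [-0.4, 1.6, 3.0]
opening: 0.033
gripper_force: 30.0
```

>>> play_rows(plan=[[0,0,-1,0,0,0],[0,0,-4,0,0,0],[0,2.78,-3,0,0,-2.5],[-0.04,2.78,-2,0,0,0],[-0.04,2.78,0,0,0,0],[-0.04,2.78,0,0,0,0],[-0.04,2.78,0,0,0,0],[-0.04,2.78,0,0,0,0],[-0.04,2.78,0,0,0,0],[-0.04,2.78,0,0,0,0],[-0.04,2.78,0,0,0,0],[-0.04,2.78,0,0,0,0],[-0.04,2.78,0,0,0,0],[-0.04,2.78,0,0,0,0],[-0.04,2.78,0,0,0,0],[-0.04,2.78,0,0,0,0],[-0.04,2.78,0,0,0,0],[-0.04,2.78,0,0,0,0],[-0.04,2.78,0,0,0,0],[-0.04,2.78,0,0,0,0]])

```text
clock: 25.02
tool_pos: [0.5123, 0.3614, 0.0973]
orientation: [-180.0, -0.0, 170.5]
force: [-0.1, -0.1, -0.6]
opening: 0.0326
gripper_force: 29.8
```

>>> play_rows(plan=[[0,0,2,0,0,0],[0,0,2,0,0,0],[0,0,2,0,0,0],[0,0,0,0,0,0],[0,0,0,0,0,0]])

```text
clock: 25.43
tool_pos: [0.5119, 0.3594, 0.0368]
orientation: [-179.8, -0.1, 170.5]
force: [0.3, 1.5, 0.3]
opening: 0.0325
gripper_force: 29.8
```

```bash
python3 -c "
from h import *
s=look('w9',['latch_d_centre','latch_insert_pocket'])"
```

```text
25.4833 [0.5127 0.3602 0.0381] [-179.95   -0.    170.52] [  53.   25.  -17.    0.  -48. -152.]
latch_d_centre 0.65 [0.5127 0.36   0.0521] [254. 238.]
```

>>> play_rows(plan=[[0,0,1,0,0,0],[0,0,1,0,0,0],[0,0,0.5,0,0,0],[0,0,0.3,0,0,0],[0,0,0.2,0,0,0],[0,0,0,0,0,0],[0,0,0,0,0,0]])

```text
clock: 26.17
tool_pos: [0.5126, 0.3604, 0.0078]
orientation: [180.0, 0.0, 170.5]
force: [-0.9, -0.8, -1.4]
opening: 0.0326
gripper_force: 29.8
```

>>> play_rows(plan=[[0,0,0,0,0,0],[0,0,0,0,0,0],[0,0,0,0,0,0],[0,0,0,0,0,0],[0,0,-0.5,0,0,0],[0,0,-1,0,0,0],[0,0,-2,0,0,0],[0,0,-4,0,0,0],[0,-2,-4,0,0,0],[-2,-2,0,0,0,0],[-2,-2,0,0,0,0],[-2,-1,0,0,0,0],[-1,0,0,0,0,0],[0,0,0,0,0,0],[0,0,0,0,0,0]], grip=4.6)

```text
clock: 27.42
tool_pos: [0.5706, 0.281, 0.1205]
orientation: [180.0, 0.0, 170.4]
force: [0.1, -0.4, -0.4]
opening: 0.0458
gripper_force: 0.0
```

```bash
python3 -c "
from h import *
s=look('w10',names[:1]+names[2:])"
```

```text
27.4667 [0.57   0.2814 0.1203] [ 1.7999e+02 -1.0000e-02  1.7049e+02] [  44.   21.  -11.   -0.  -58. -143.]
latch_d_centre 0.91 [0.5127 0.3594 0.0216] [326. 112.]
latch_d_centre 0.34 [0.4949 0.2714 0.0056] [231. 109.]
spanner_b_centre 0.98 [0.497  0.2673 0.0112] [226. 112.]
kit_tray 0.17 [0.4461 0.1852 0.0072] [130.  71.]
driver_insert_pocket 0.73 [0.4465 0.1838 0.0089] [128.  72.]
spanner_insert_pocket 0.87 [0.4943 0.271  0.0067] [230. 108.]
```

View pics/w10.png

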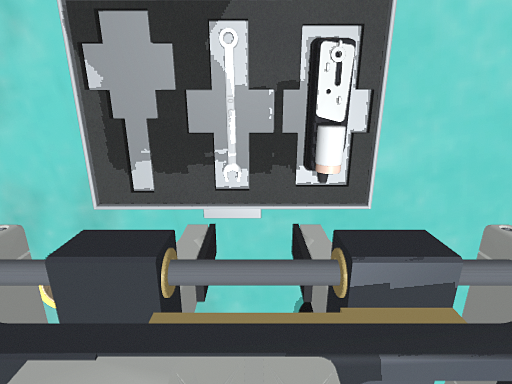

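>>> play_rows(plan=[[0,0,0,0,0,-7.16],[0,0,0,0,0,-7.16],[0,0,0,0,0,-7.16],[1.83,-3.1,0,0,0,0],[1.83,-3.1,0,0,0,0],[1.83,-3.1,0,0,0,0],[1.83,-3.1,0,0,0,0],[1.83,-3.1,0,0,0,0],[1.83,-3.1,0,0,0,0],[1.83,-3.1,0,0,0,0],[1.83,-3.1,0,0,0,0],[1.83,-3.1,0,0,0,0],[1.83,-3.1,0,0,0,0],[1.83,-3.1,0,0,0,0],[1.83,-3.1,0,0,0,0],[1.83,-3.1,0,0,0,0],[1.83,-3.1,0,0,0,0],[1.83,-3.1,0,0,0,0],[1.83,-3.1,0,0,0,0]], grip=6)

```text
clock: 29.35
tool_pos: [0.3861, -0.2662, 0.1205]
orientation: [-180.0, 0.0, -168.0]
force: [2.2, -0.1, -0.1]
opening: 0.0599
gripper_force: 0.0
```

>>> play_rows(plan=[[0,0,0,0,0,0],[0,0,0,0,0,0],[0,0,0,0,0,0]])

```text
clock: 29.6
tool_pos: [0.3867, -0.2648, 0.1201]
orientation: [180.0, 0.0, -168.1]
force: [-0.2, 0.3, 0.3]
opening: 0.0598
gripper_force: 0.0
```

Run:
```python
from h import *
s=look('w11',names[1:2])
# driver axis: dark+yellow blob near expected handle
im=s['frame'].astype(int); 
u0,v0=map(int,proj(s,[.387,-.2645,.0145])); print(u0,v0,s['position'])
hsv=cv2.cvtColor(s['frame'],cv2.COLOR_RGB2HSV)
tealish=(hsv[...,0]>75)&(hsv[...,0]<100)&(hsv[...,1]>90)
m=(~tealish).astype(np.uint8); m[222:]=0
n,l,st,c=cv2.connectedComponentsWithStats(cv2.morphologyEx(m,cv2.MORPH_OPEN,np.ones((5,5))))
for i in range(1,n):
    if st[i,4]>300:
        ys,xs=np.where(l==i); r=cv2.minAreaRect(np.c_[xs,ys].astype(np.float32)); print(st[i],np.round(r[0]),np.round(r[1]),round(r[2],1))
```

```text
29.65 [ 0.3871 -0.2644  0.1202] [ 1.8000e+02  1.0000e-02 -1.6799e+02] [-10.   6. -32.  -0. -53. -68.]
253 183 [ 0.3089741  -0.28101029  0.29523042]
[119   0  69  22 984] [153.  10.] [21. 68.] 90.0
[188   0  27  25 381] [201.  12.] [24. 26.] 90.0
[  211     0   301    75 14424] [361.  37.] [ 74. 300.] 90.0
[472  70  21  23 316] [482.  81.] [22. 20.] 90.0
[ 103   98   64  124 5687] [135. 161.] [ 52. 128.] 8.7
[ 239  140   29   82 1969] [253. 180.] [81. 28.] 90.0
[ 475  158   37   64 1510] [493. 190.] [63. 36.] 90.0
```

Run:
```python
from h import *
s=snapshot('wrist'); o=get_obs()
b=ray(s,253.5,140,.014); print(b, b+.0377*np.array([np.cos(.209),np.sin(.209),0]), o['tool_pos'])
print([(r['score'],r['position']) for r in spot_point('wrist','driver_e_centre')])
f=s['frame'];print([f[v,253].tolist() for v in range(196,224,3)])
```

```text
[ 0.34448532 -0.27306878  0.014     ] [ 0.38136492 -0.26524672  0.014     ] [ 0.38736249 -0.26395391  0.12024558]
[(0.71, [0.3879, -0.2654, 0.0132])]
[[64, 64, 71], [79, 80, 81], [66, 66, 71], [73, 75, 78], [89, 93, 95], [90, 92, 95], [87, 92, 97], [255, 255, 162], [255, 255, 143], [255, 255, 255]]
```

>>> play_rows(plan=[[0.1,0,1,0,0,0],[0,0,2,0,0,0],[0,0,2,0,0,0],[0,0,2,0,0,0],[0,0,2,0,0,0],[0,0,2,0,0,0],[0,0,1,0,0,0],[0,0,0.7,0,0,0],[0,0,0,0,0,0],[0,0,0,0,0,0]])

```text
clock: 30.63
tool_pos: [0.3863, -0.2647, -0.0067]
orientation: [-180.0, -0.0, -167.9]
force: [0.6, -1.0, 0.1]
opening: 0.0599
gripper_force: 0.0
```

>>> play_rows(plan=[[0,0,0,0,0,0],[0,0,0,0,0,0],[0,0,0,0,0,0],[0,0,0,0,0,0],[0,0,0,0,0,0],[0,0,0,0,0,0],[0,0,0,0,0,0]], grip=1)

```text
clock: 31.22
tool_pos: [0.386, -0.2652, -0.0065]
orientation: [-180.0, 0.0, -168.0]
force: [-1.3, 1.7, 5.1]
opening: 0.0297
gripper_force: 30.0
```

>>> play_rows(plan=[[0,0,-1,0,0,0],[0,0,-3,0,0,0],[0,0,-4,0,0,7.16],[0,0,-3,0,0,7.16],[0,0,0,0,0,7.16],[0.11,3.02,0,0,0,0],[0.11,3.02,0,0,0,0],[0.11,3.02,0,0,0,0],[0.11,3.02,0,0,0,0],[0.11,3.02,0,0,0,0],[0.11,3.02,0,0,0,0],[0.11,3.02,0,0,0,0],[0.11,3.02,0,0,0,0],[0.11,3.02,0,0,0,0],[0.11,3.02,0,0,0,0],[0.11,3.02,0,0,0,0],[0.11,3.02,0,0,0,0],[0.11,3.02,0,0,0,0],[0.11,3.02,0,0,0,0],[0.11,3.02,0,0,0,0]])

```text
clock: 32.88
tool_pos: [0.4439, 0.1857, 0.1029]
orientation: [-180.0, -0.0, 170.5]
force: [1.8, -0.3, -0.4]
opening: 0.0296
gripper_force: 30.0
```

>>> play_rows(plan=[[0,0,2,0,0,0],[0,0,2,0,0,0],[0,0,1,0,0,0],[0,0,0,0,0,0],[0,0,0,0,0,0],[0,0,0,0,0,0]])

```text
clock: 33.38
tool_pos: [0.4447, 0.1845, 0.0537]
orientation: [180.0, 0.0, 170.5]
force: [0.3, -0.0, -0.1]
opening: 0.0298
gripper_force: 30.0
```

Run:
```python
from h import *
for c in ['wrist','side','top']: 
    s=look('d'+c,['driver_e_centre'],c)
s=cv2.imread('pics/dwrist.png');f=s[:,:,::-1]
w=snapshot('wrist')
f=w['frame'];print([(v,f[v,253].tolist()) for v in range(60,222,6)])
```

```text
33.4333 [0.4449 0.1847 0.054 ] [1.7994e+02 5.0000e-02 1.7050e+02] [  46.   12.  -35.    0.  -43. -146.]
driver_e_centre 0.59 [0.4475 0.1881 0.0748] [260. 244.]
33.5333 [0.4448 0.1847 0.054 ] [1.7992e+02 6.0000e-02 1.7049e+02] [  46.   12.  -35.    0.  -43. -146.]
driver_e_centre 0.78 [ 0.4684 -0.5863  0.017 ] [279. 278.]
driver_e_centre 0.76 [ 0.3708 -0.7623  0.0167] [266. 336.]
driver_e_centre 0.57 [0.4406 0.185  0.0748] [220. 138.]
33.6333 [0.4447 0.1846 0.0538] [1.7993e+02 5.0000e-02 1.7049e+02] [  46.   12.  -35.    0.  -43. -146.]
driver_e_centre 0.62 [ 0.4679 -0.5786  0.0143] [348. 207.]
driver_e_centre 0.41 [ 0.3735 -0.7594  0.0121] [386. 227.]
[(60, [118, 225, 219]), (66, [118, 224, 218]), (72, [116, 225, 218]), (78, [115, 225, 218]), (84, [113, 224, 218]), (90, [113, 225, 218]), (96, [114, 225, 218]), (102, [70, 158, 152]), (108, [73, 166, 160]), (114, [76, 169, 162]), (120, [77, 169, 162]), (126, [84, 171, 164]), (132, [164, 171, 176]), (138, [55, 57, 56]), (144, [49, 52, 49]), (150, [161, 168, 172]), (156, [161, 167, 171]), (162, [159, 166, 171]), (168, [160, 165, 171]), (174, [187, 167, 79]), (180, [238, 217, 114]), (186, [156, 137, 68]), (192, [54, 53, 58]), (198, [75, 77, 79]), (204, [74, 73, 75]), (210, [57, 60, 62]), (216, [72, 73, 75])]
```

Run:
```python
from h import *
w=snapshot('wrist'); f=w['frame']
r=[v for v in range(135,200) if True]
print([(v,f[v,253].tolist()) for v in list(range(144,151))+list(range(169,176))])
p=ray(w,253,147.5,.009);
for v in (171,173): print(ray(w,253,v,.075))
ax=np.array([-.986,.165,0]); print(p, (p-np.array([.4445,.185,.009]))@ax, (ray(w,253,172,.075)-np.array([.4447,.1846,0]))@ax)
g=cv2.resize(f[:330,60:450,::-1],None,fx=1.6,fy=1.6); cv2.imwrite('pics/c12.png',g)
```

```text
[(144, [49, 52, 50]), (145, [78, 81, 82]), (146, [154, 160, 163]), (147, [168, 173, 178]), (148, [163, 169, 174]), (149, [164, 169, 173]), (150, [161, 168, 172]), (169, [175, 158, 83]), (170, [181, 160, 70]), (171, [183, 164, 76]), (172, [187, 167, 81]), (173, [189, 170, 82]), (174, [186, 166, 77]), (175, [197, 177, 84])]
[0.40201675 0.19140921 0.075     ]
[0.4031343 0.1912206 0.075    ]
[0.39919817 0.19182558 0.009     ] 0.045793827279317564 0.04264328811526588
```

>>> play_rows(plan=[[-0.35,0,1,0,0,0],[0,0,1,0,0,0],[0,0,1,0,0,0],[0,0,1,0,0,0],[0,0,0.5,0,0,0],[0,0,0.3,0,0,0],[0,0,0.2,0,0,0],[0,0,0,0,0,0],[0,0,0,0,0,0]])

```text
clock: 34.53
tool_pos: [0.448, 0.184, 0.0034]
orientation: [180.0, 0.0, 170.5]
force: [-0.4, 0.7, -1.4]
opening: 0.03
gripper_force: 30.0
```

No contact force. I release and back off for a final look.

>>> play_rows(plan=[[0,0,0,0,0,0],[0,0,0,0,0,0],[0,0,0,0,0,0],[0,0,0,0,0,0],[0,0,-0.5,0,0,0],[0,0,-1,0,0,0],[0,0,-2,0,0,0],[0,0,-4,0,0,0],[-2,2,-4,0,0,0],[-2,2,0,0,0,0],[-2,1,0,0,0,0],[-3,0,0,0,0,0],[-3,0,0,0,0,0],[0,0,0,0,0,0],[0,0,0,0,0,0]], grip=3.8)

```text
clock: 35.78
tool_pos: [0.5718, 0.2103, 0.1118]
orientation: [-180.0, -0.0, 170.4]
force: [-0.6, -0.7, -0.2]
opening: 0.0382
gripper_force: 0.0
```

```bash
python3 -c "
from h import *
s=look('w13',names)"
```

```text
35.8333 [0.5709 0.2103 0.1118] [-1.7997e+02 -5.0000e-02  1.7043e+02] [  39.   19.  -15.   -0.  -56. -138.]
latch_d_centre 0.66 [0.5116 0.3605 0.0251] [412.  96.]
driver_e_centre 0.93 [0.4491 0.1816 0.0234] [196.  56.]
spanner_b_centre 0.93 [0.4962 0.2695 0.0137] [304.  96.]
spanner_insert_pocket 0.81 [0.4938 0.2711 0.0085] [304.  93.]
```

View pics/w13.png

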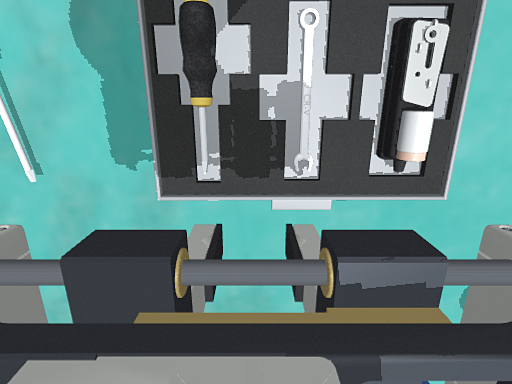

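```bash
python3 -c "
from plant import *
print(close_job())"
```

```text
the job is handed in; nothing more can be done
None
```

The job is handed in at about 36 s of robot time. The last wrist picture showed the short spanner, lid-lock and screwdriver down in their own pockets, the blade in its slot (about 5 mm towards the slot end, inside the 14 mm limit). I saw no contact with the long tools, and the judge's verdict was not shown.

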